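# Stow the instrument case and push the kit drawer home

## Robot

A 7-joint arm with a two-finger parallel gripper is mounted at the origin on the work surface. World frame = base frame: x ahead of the robot, y to its left, z up, the work surface at z = 0. Lengths are in mm, angles in rad, forces in N, time in s.
With the tool pointing down it reaches from about 425 to 875 mm from the base axis. Payload 9.9 kg.
Tool frame: the origin (TCP) lies on the centre line of the jaws, within the pads' length; the fingertips stand 25 mm ahead of it and the grasp point (between the pads) lies 6 mm ahead of it; z points along the fingers, y is the line along which they close (so a half turn about z gives the same grasp; the last joint's range is limited). The gripper opens to 85 mm and grips with 20 to 120 N. Pads are 22 mm wide; open, the fingers measure 114 mm over their backs; the gripper's body (76 mm by 85 mm) begins 54 mm behind the grasp point. The pads swing forward as they close: fully open they stand 13 mm farther back than shut.
Start: joints at [1.025, 0.576, 0.025, 1.437, -0.015, 1.129, -0.057], TCP at [300.758, -604.296, 229.289] pointing down, gripper open.
Joint ranges: [-2.76, 2.76], [-0.34, 2.15], [-1.52, 1.57], [0.19, 2.46], [-1.09, 4.23], [0.17, 1.99], [-2.82, 2.82]. Speed limits (rad/s): [2.22, 2.22, 3.01, 3.01, 3.14, 3.14, 3.14].

## Interface

Orientations are given as a 3x3 rotation matrix whose columns are the frame's x, y, z axes.
In Python, from station import manip, sensors, viewer, order gives the robot as it stands. Calls block until the motion is done:
- manip.movep(position, orientation): joint-space move of the TCP to a pose.
- manip.move_linear(position, rot=None, rate=150, force_limit=None): straight line of the TCP; rot=None keeps the orientation; rate is the mean speed in mm/s. With force_limit (N) it stops when the force on the tool has changed by that much, and returns True; else False.
- manip.movej(angles): joint-space move.
- manip.grip(opening): finger opening in mm; the grip force is fixed at half the most; returns when the fingers have stopped.
- manip.sleep(seconds).
- manip.ik(position, orientation): joint angles nearest the present ones, or None.
- sensors.get_obs(): the state.
- viewer.camera(name): name is "scene" or "top"; returns the picture (400x640x3 uint8, red, green, blue); there is no depth.
- viewer.camera_model(name): a dict with "fx", "fy", "cx", "cy" (pixels), "camera_from_world" (4x4, takes a point from world to camera coordinates). Camera axes: x right, y up, looking along -z (the intrinsics and any distortion apply to the point x, -y, -z); pixel columns grow to the right and rows downward; lengths in mm; the calibration is good to about 2 mm. A picture is of the moment at which its call begins. camera_model takes no time and is no camera call.
A pose or a line that the arm cannot do raises manip.IKError and nothing moves.
- order.hand_in(): hands the job in; it is judged then, once.
The state is a dict: "time": time; "joints": joint angles; "qd": joint speeds; "joint_torque": joint torques, N m; "tool_pos": TCP position; "tcp_rot": TCP orientation; "wrist_force": force on the tool from outside, world axes, zero at the start; "ft_torque": the same for the moment, N m; "grip_width": finger opening in mm; "finger_force": force on a finger pad.
Only numpy, scipy, OpenCV 4.12 (cv2) and the standard library are available. Lean on these libraries where they do the work, as an engineer would, in place of code of your own. Each camera call takes 0.05 s, during which the arm holds its last target. There are 200 camera calls.

## Task

The upper drawer of the small white kit cabinet on the lab bench has been left open. Lay the flat metal instrument case in it, lid up as it lies now, setting it down rather than dropping it, then push the drawer fully home until it snaps past its catch and stays seated; do not slam it. Leave the tip box, the tube rack and the bottle where they are.

Things in the scene. Friction and masses are not known exactly. Their poses are not given: they have to be found in the camera images.
- cabinet: Small white cabinet fixed to the bench, 280 deep (its x) x 220 wide (y) x 125 mm high, two drawers stacked; origin on the bench at the middle of its front face's lower edge; the front faces its -x, towards the robot, the body reaches to x = 280 mm. Only the upper drawer moves. The shut lower one's panel and pull lip stand 22 mm out of the cabinet's face, up to 55 mm high.
- kit_drawer (a joint): How far the upper drawer is open, in m: 0 = fully home, 0.185 = fully out; it opens along the cabinet's -x. A sprung catch resists with about 5 to 8 N between about 18 and 8 mm open; past that it draws the drawer to 0 by itself and holds it.
- drawer_front (a point): Point on the outer face of the upper drawer's flat white front panel (216 wide x 62 high x 12 mm thick), mid-width, at its top edge, 121 mm over the bench; moves with the drawer; axes as the cabinet's. A pull lip 90 wide, 6 high, sticks 10 mm out, 55 mm below this point. With the drawer home this face is 12 mm in front of the cabinet's origin.
- drawer_in (a point): Point on the upper drawer's inner floor, mid-width, 67 mm over the bench; moves with the drawer; axes as the cabinet's. Inside: 240 long (x from -70 to 170 mm) x 176 wide (y) x 40 mm deep; walls 5 mm, rim 107 mm over the bench. Uncovered, behind the front panel: x from -70 mm to the joint value (150 to 175 mm at the start) less 75 mm; the rest is under the cabinet's top (underside 113 mm up).
- kit_case: Flat closed aluminium instrument case, 120 long (x) x 58 wide (y) x 28 mm high, about 0.25 kg, lying on the bench left or right of the cabinet; origin at the centre of its underside, z up through the lid.
- tip_box: Bystander: white pipette-tip box with clear lid, 120 (x) x 84 (y) x 73 mm high, too tall for the drawer; origin at the centre of its underside.
- tube_rack: Bystander: clear rack with four capped tubes, 195 (x) x 60 (y) x 105 mm high; origin at the centre of its underside.
- reagent_bottle: Bystander: amber bottle with cap, 66 mm across, 130 mm high; origin at the centre of its underside.
Mind the look-alikes: they are no part of the job. There is more than one size of the kit_case; the one meant has the size given above.

How it is judged (in metres and radians):
On the way, in this order (a step that is already met when the one before it is completed fails the run):
1. the case lies flat, lid up, on the floor of the open drawer, let go (x of kit_case in the frame of drawer_in between -0.05 and 0.15 m and y of kit_case in the frame of drawer_in between -0.075 and 0.075 m and z of kit_case in the frame of drawer_in between -0.004 and 0.006 m and angle between kit_case's own z axis and vertical below 0.1 rad and contact force between the fingers and kit_case below 0.1 N and value of joint kit_drawer above 0.1 m), for 0.2 s.
2. the drawer is home past its catch (within 4 mm) (value of joint kit_drawer below 0.004 m), for 0.2 s.
At the end, for the whole second after the job is handed in: The case lies at rest, flat and lid up (within 0.1 rad) on the floor of the upper drawer, the drawer is home within 4 mm, and tip box, tube rack and bottle are within 30 mm of where they stood (x of kit_case in the frame of drawer_in between -0.05 and 0.15 m and y of kit_case in the frame of drawer_in between -0.075 and 0.075 m and z of kit_case in the frame of drawer_in between -0.004 and 0.006 m and angle between kit_case's own z axis and vertical below 0.1 rad and contact force between the fingers and kit_case below 0.1 N and value of joint kit_drawer below 0.004 m and linear speed of kit_case below 0.02 m/s and distance of each of tip_box, tube_rack, reagent_bottle from where it was at the start of the episode below 0.03 m); the robot touches nothing.
It fails at once if the drawer is slammed (closing faster than 0.4 m/s) (velocity of joint kit_drawer below -0.4 m/s).
It fails at once if the case is dropped (let go and falling faster than 0.6 m/s) (contact force between the fingers and kit_case below 0.1 N and linear speed of kit_case above 0.6 m/s).
It fails at once if the tip box, tube rack or bottle is pushed more than 30 mm or tipped (distance of any of tip_box, tube_rack, reagent_bottle from where it was at the start of the episode above 0.03 m or angle between any of tip_box, tube_rack, reagent_bottle's own z axis and vertical above 0.3 rad).
It also fails if it takes over 54 s, if anything falls off the work surface, if the arm or the gripper's body presses on something with over 40 N, if the wrist force passes 120 N, or if a joint passes its speed limit or range.

## Working session

There is one attempt and no reset: what is moved stays moved. The work goes in short steps, each a Python script; the robot and the scene stay as the last script left them, time stands still between calls to the robot, and variables do not carry over. Pictures are saved under pics/ and viewed, at most 11 in all, crops included, and the job is handed in when it is done.

```bash
mkdir -p pics; python3 - <<'E'
from station import viewer,sensors
import cv2,numpy as np
for n in("scene","top"):
    cv2.imwrite(f"pics/{n}0.png",viewer.camera(n)[:,:,::-1]); m=viewer.camera_model(n); print({k:(np.round(v,3).tolist()) if not isinstance(v,str) else v for k,v in m.items()})
print(sensors.get_obs()["tcp_rot"])
E
```

```text
{'fx': 520.828, 'fy': 520.828, 'cx': 315.449, 'cy': 193.526, 'camera_from_world': [[-0.633, 0.774, 0.009, 359.925], [-0.624, -0.517, 0.586, 326.577], [0.458, 0.365, 0.811, -2033.051], [0.0, 0.0, 0.0, 1.0]]}
{'fx': 483.333, 'fy': 483.333, 'cx': 315.445, 'cy': 204.94, 'camera_from_world': [[0.027, -1.0, 0.006, -10.838], [0.997, 0.028, 0.068, -607.477], [-0.068, 0.004, 0.998, -1543.697], [0.0, 0.0, 0.0, 1.0]]}
[[ 8.95193450e-01  4.45677145e-01 -7.55363544e-04]
 [ 4.45677775e-01 -8.95192492e-01  1.31234647e-03]
 [-9.13129451e-05 -1.51145271e-03 -9.99998854e-01]]
```

View pics/scene0.png

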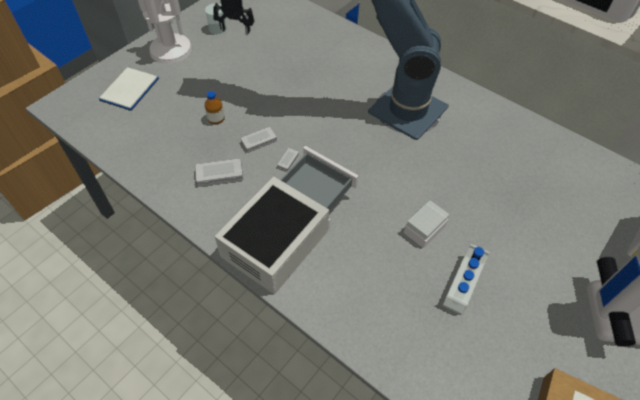

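View pics/top0.png

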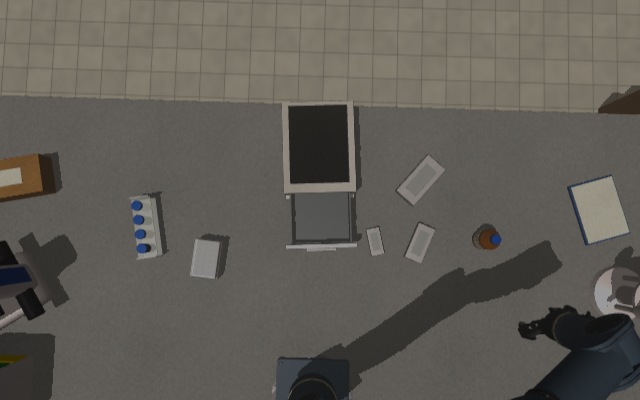

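Scene: the open drawer is at top px (321,218). There are three case candidates in the top view, at (420,180), (420,242) and (375,241). The tip box is at (205,258), the rack at (145,227) and the bottle at (488,239). Next, an enlarged crop to measure the cases.

```bash
python3 - <<'E'
import cv2
i=cv2.imread("pics/top0.png")[95:265,275:455]
cv2.imwrite("pics/c1.png",cv2.resize(i,None,fx=3.5,fy=3.5,interpolation=cv2.INTER_CUBIC)) 
E
cat > h.py <<'E'
import numpy as np
from station import viewer
def ray(n,px,z):
    "world point at height z seen at pixel px"
    m=viewer.camera_model(n);T=np.array(m["camera_from_world"]);R,t=T[:3,:3],T[:3,3]
    d=R.T@np.array([(px[0]-m["cx"])/m["fx"],-(px[1]-m["cy"])/m["fy"],-1]);c=-R.T@t
    return c+d*(z-c[2])/d[2]
E
python3 -c "
from station import viewer;print([ (k,v) for k,v in viewer.camera_model('top').items() if k!='camera_from_world'])"
```

```text
[('fx', 483.3329269748439), ('fy', 483.3329269748439), ('cx', 315.4451458709724), ('cy', 204.94001450658627)]
```

View pics/c1.png

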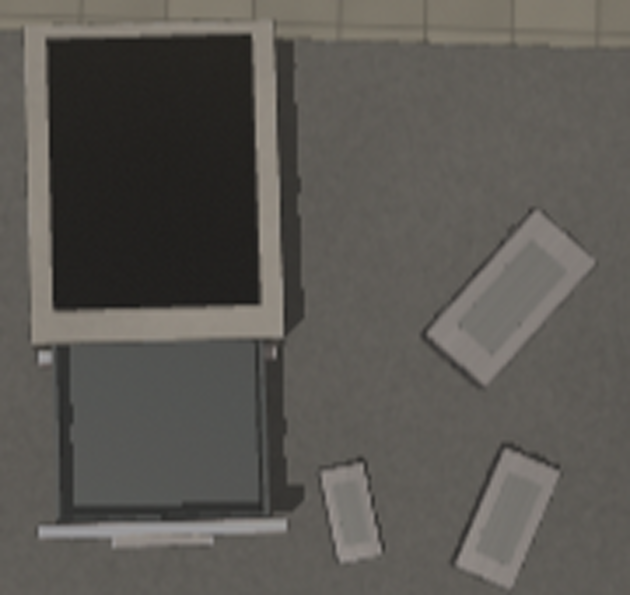

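```bash
cat >> h.py <<'E'
def crop(p): return (np.array(p,float)+.5)/3.5-.5+[275,95]
E
python3 - <<'E'
from h import *
import cv2
np.set_printoptions(precision=1,suppress=True)
for n,c,z in [("mid",[(508,443),(560,468),(509,590),(455,565)],28),("big",[(537,207),(597,262),(485,388),(425,336)],28),("small",[(320,469),(363,459),(384,551),(342,564)],28)]:
    P=np.array([ray("top",crop(q),z)[:2] for q in c],np.float32)
    print(n,cv2.minAreaRect(P),P.mean(0),[np.linalg.norm(P[i]-P[i-1]) for i in range(4)])
for n,c,z in [("cabtop FL FR BL BR",[(32,343),(283,341),(24,25),(273,20)],125),("panel outer top L R",[(39,536),(288,530)],121),("panel inner",[(39,526),(288,520)],121)]:
    print(n,np.array([ray("top",crop(q),z) for q in c]))
for n,p,z in [("bottle",(494,239),130),("tipbox",(207,258),73)]: print(n,ray("top",p,z))
for n,c,z in [("scene mid?",(258,137),28),("big?",(218,170),28),("small?",(288,158),28)]: print(n,ray("scene",c,z))
E
```

```text
mid ((496.70806884765625, -332.50811767578125), (54.14151382446289, 123.00296783447266), 67.3553466796875) [ 496.6 -332.1] [np.float32(122.40115), np.float32(52.75995), np.float32(121.55046), np.float32(54.14485)]
big ((698.2229614257812, -333.1733703613281), (75.1360855102539, 160.03782653808594), 50.293758392333984) [ 698.1 -332.4] [np.float32(160.03787), np.float32(75.17584), np.float32(157.6072), np.float32(72.91535)]
small ((497.2724304199219, -189.36041259765625), (89.23662567138672, 40.63724136352539), 14.237963676452637) [ 497.9 -189.1] [np.float32(88.962616), np.float32(40.63817), np.float32(86.15148), np.float32(40.335304)]
cabtop FL FR BL BR [[ 635.   103.1  125. ]
 [ 642.8 -113.8  125. ]
 [ 914.2  119.   125. ]
 [ 925.   -98.9  125. ]]
panel outer top L R [[ 469.   92.  121.]
 [ 480. -122.  121.]]
panel inner [[ 477.6   92.3  121. ]
 [ 488.6 -121.9  121. ]]
bottle [ 512.5 -532.4  130. ]
tipbox [429.8 337.8  73. ]
scene mid? [ 494.  -332.9   28. ]
big? [ 695.7 -335.    28. ]
small? [ 499.1 -183.1   28. ]
```

The three candidates measure:
- (420,180): about 160x75 mm, too large.
- (375,241): about 88x40 mm, too small.
- (420,242): about 122x54 mm, the only one matching 120x58. The enlarged crop confirms it, and the scene view agrees on its position to within 3 mm.

I'll grasp that one.

```bash
cat >> h.py <<'E'
from station import manip,sensors
def down(yaw):
    c,s=np.cos(yaw),np.sin(yaw); return np.array([[c,s,0],[s,-c,0],[0,0,-1.]])
YAW=0.05; F=np.array([638.9,-5.4])          # cabinet yaw, front-face middle
def cab(x,y,z): return [*(F+np.array([[np.cos(YAW),-np.sin(YAW)],[np.sin(YAW),np.cos(YAW)]])@[x,y]),z]
OPEN=153.
def st():
    o=sensors.get_obs(); print(round(o["time"],2),np.round(o["tool_pos"],1),"w",round(float(o["grip_width"]),1),"f",np.round(o["finger_force"],1),"F",np.round(o["wrist_force"],1))
E
python3 - <<'E'
from h import *
import cv2
st(); R=down(-0.395); c=[496,-332.4]
manip.movep([*c,200],R); st()
manip.move_linear([*c,60],rate=150); 
print(manip.move_linear([*c,28],rate=60,force_limit=10)); st()
manip.grip(50); st()
manip.move_linear([*c,60],rate=60); st()
cv2.imwrite("pics/g.png",np.hstack([cv2.resize(viewer.camera(n)[b:d,a:e,::-1],(400,400)) for n,a,b,e,d in(("top",360,180,460,280),("scene",200,80,320,200))]))
print([manip.ik(cab(x,0,112),down(YAW)) is not None for x in(-210,-200,-23)])
E
```

```text
0.1 [ 300.6 -603.9  228.5] w 85.3 f 0.0 F [-0.3  0.8  0.4]
1.37 [ 495.5 -333.5  200.1] w 85.1 f 0.0 F [ 0.4 -0.6  0.1]
False
3.13 [ 496.  -332.5   27.9] w 85.5 f 0.0 F [-0.9  0.5 -0.7]
3.58 [ 496.1 -332.5   28.2] w 50.0 f 0.0 F [-0.6 -0.8  0. ]
4.26 [ 496.  -332.3   60.1] w 50.0 f 0.0 F [ 0.5  0.8 -0.1]
[True, True, True]
```

View pics/g.png

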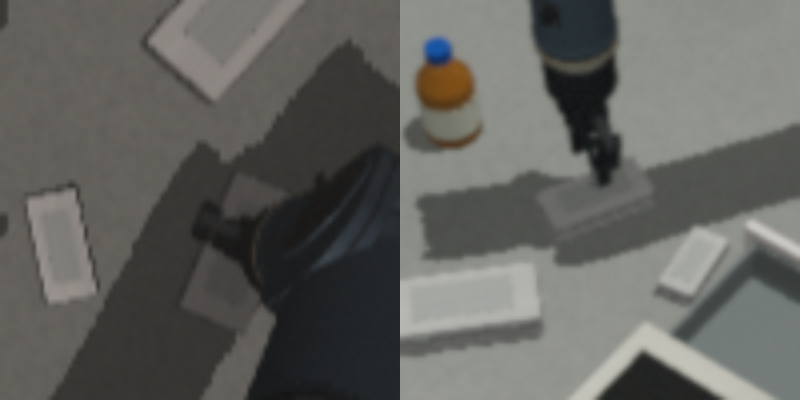

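The fingers closed to 50 mm with no force and the case stayed on the bench, so nothing was gripped. I'll go down again and close further to see where they stop.

```bash
python3 - <<'E'
from h import *
import cv2
st()
c=[496,-332.4]
manip.grip(85); st()
print(manip.move_linear([*c,28],rate=60,force_limit=10)); st()
cv2.imwrite("pics/g2.png",np.hstack([cv2.resize(viewer.camera(n)[b:d,a:e,::-1],(400,400),interpolation=cv2.INTER_CUBIC) for n,a,b,e,d in(("top",380,200,460,280),("scene",220,90,300,170))]))
manip.grip(30);st()
E
```

```text
4.36 [ 495.8 -332.2   59.7] w 49.9 f 0.0 F [-0.5  0.1  0.3]
4.8 [ 496.  -332.4   59.9] w 84.8 f 0.0 F [0.1 0.3 0.2]
False
5.48 [ 495.9 -332.5   27.9] w 84.8 f 0.0 F [-0.1 -0.   0.4]
6.16 [ 496.  -332.4   28. ] w 29.8 f 0.0 F [-0.   0.2  0.5]
```

View pics/g2.png

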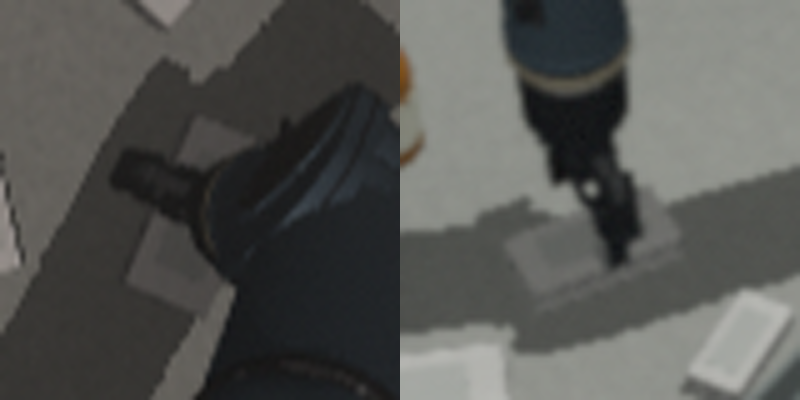

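```bash
python3 - <<'E'
from h import *
np.set_printoptions(precision=1,suppress=True)
from station import manip
import cv2
st()
def proj(n,p):
    m=viewer.camera_model(n);T=np.array(m["camera_from_world"]);q=T[:3,:3]@p+T[:3,3]
    return np.array([m["cx"]-m["fx"]*q[0]/q[2],m["cy"]+m["fy"]*q[1]/q[2]])
R=down(-.395);c=np.array([496.,-332.4,28])
for d in(0,13,25,38):  # open, finger tip at +-45 outwards
    for s in(45,-45):
        p=c-R[:,1]*s+[0,0,-25+d]; print("tip z",p[2],s,"scene",(proj("scene",p)-[220,90])*5+[400,0],"top",(proj("top",p)-[380,200])*5)
for z in(0,28):
    print(z,"case corners scene", [(proj("scene",c*[1,1,0]+[0,0,z]+R[:,0]*a*60+R[:,1]*b*29)-[220,90])*5+[400,0] for a in(1,-1) for b in(1,-1)])
manip.move_linear([496,-332.4,110],rate=150)
im=viewer.camera("scene")[80:200,200:320,::-1]
cv2.imwrite("pics/g3.png",cv2.resize(np.hstack([im,cv2.imread("pics/scene0.png")[80:200,200:320]]),(800,400),interpolation=cv2.INTER_CUBIC)); st()
E
```

```text
6.16 [ 496.  -332.4   28. ] w 29.8 f 0.0 F [-0.   0.2  0.5]
tip z 3.0 45 scene [616.9 300.8] top [127.7 183.2]
tip z 3.0 -45 scene [566.4 219.6] top [254.3 239.9]
tip z 16.0 45 scene [615.7 289.1] top [131.6 183.1]
tip z 16.0 -45 scene [564.9 207.7] top [259.2 240.3]
tip z 28.0 45 scene [614.5 278.2] top [135.2 183.1]
tip z 28.0 -45 scene [563.5 196.7] top [263.8 240.7]
tip z 41.0 45 scene [613.2 266.3] top [139.2 183. ]
tip z 41.0 -45 scene [561.9 184.6] top [268.9 241.1]
0 case corners scene [array([501.3, 264.6]), array([533. , 317.8]), array([648.5, 208.8]), array([681.9, 260.2])]
28 case corners scene [array([497.2, 239.1]), array([529.2, 292.6]), array([646.2, 183.1]), array([679.9, 234.8])]
6.91 [ 495.5 -331.9  109. ] w 30.2 f 0.0 F [-0.1 -0.6  0.3]
```

View pics/g3.png

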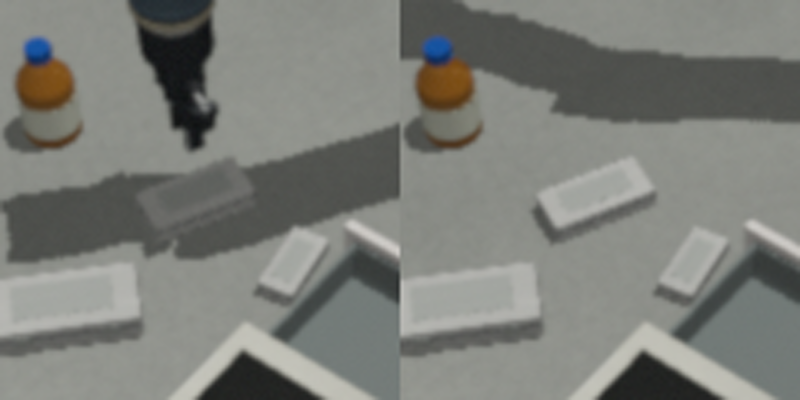

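In g2 the near fingertip shows at about (615,262) in the enlarged scene half. That puts the tips roughly 25 mm higher than the nominal TCP offset says, so they closed above the lid. I'll find the bench by force instead.

```bash
python3 - <<'E'
from h import *
import cv2
manip.grip(85)
c=[496,-332.4]
manip.move_linear([*c,32],rate=120)
hit=manip.move_linear([*c,-14],rate=25,force_limit=6); st(); print(hit)
z=sensors.get_obs()["tool_pos"][2]
if hit: manip.move_linear([*c,z+6],rate=40)
st(); im=viewer.camera("scene")[90:170,220:300,::-1]
cv2.imwrite("pics/g4.png",cv2.resize(im,(500,500),interpolation=cv2.INTER_CUBIC))
manip.grip(45); st()
E
```

```text
10.28 [ 496.1 -332.5  -13.9] w 85.0 f 0.0 F [ 0.2 -0.4 -0. ]
False
10.28 [ 496.1 -332.5  -13.9] w 85.0 f 0.0 F [ 0.2 -0.4 -0. ]
10.7 [ 499.4 -334.4   -6.7] w 57.4 f 87.9 F [-9.3  9.1 76.7]
```

View pics/g4.png

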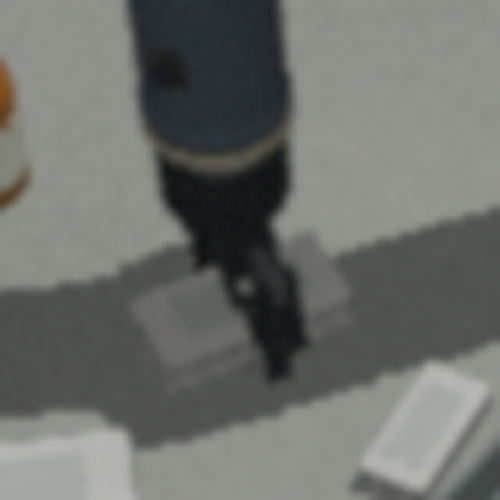

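Gripped at 57.4 mm, which matches the 58 mm case, but the tips swung down into the bench. I'll re-grip 7 mm higher, then lift.

```bash
python3 - <<'E'
from h import *
import cv2
manip.grip(80); st()
manip.move_linear([496,-332.4,1],rate=40)
manip.grip(45); st()
manip.move_linear([496,-332.4,150],rate=120); st()
R=down(YAW); P=cab(75-OPEN+4,0,150)
print(P); manip.movep(P,R); manip.sleep(.3); st()
ims=[cv2.resize(viewer.camera(n)[b:d,a:e,::-1],(400,400),interpolation=cv2.INTER_CUBIC) for n,a,b,e,d in(("top",270,165,370,265),("scene",250,120,370,240))]
cv2.imwrite("pics/p1.png",np.hstack(ims))
E
```

```text
11.06 [ 496.6 -332.9  -13. ] w 79.9 f 8.5 F [-1.8  0.3 17.8]
11.92 [ 495.8 -332.4    1.1] w 57.0 f 64.9 F [-1.5  0.9  4.9]
13.31 [ 495.7 -332.1  149.2] w 56.7 f 64.1 F [ 0.2 -0.4 -1.5]
[np.float64(564.9924807307725), np.float64(-9.098458526030196), 150]
14.86 [565.  -10.1 150. ] w 56.8 f 64.1 F [-0.4  0.3 -2.1]
```

View pics/p1.png

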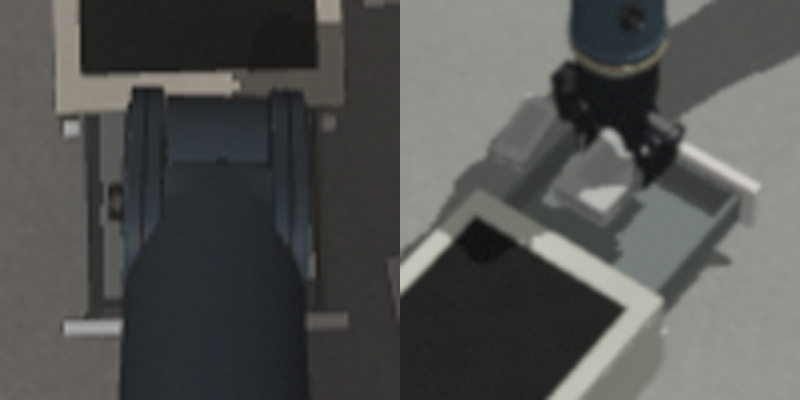

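```bash
python3 - <<'E'
from h import *
for px,z in(((605,222),149),((555,185),149),((605,205),177),((557,175),177)):
    p=ray("scene",(250+(px[0]-400)*.3,120+px[1]*.3),z)[:2]-F
    print(np.round(np.array([[np.cos(YAW),np.sin(YAW)],[-np.sin(YAW),np.cos(YAW)]])@p,1))
E
```

```text
[-24.6  25.1]
[-31.3 -39.1]
[-23.6  25.8]
[-24.9 -31.1]
```

```bash
python3 - <<'E'
from h import *
import cv2
x=75-OPEN+12
manip.move_linear(cab(x,0,150),rate=60)
h=manip.move_linear(cab(x,0,78),rate=60,force_limit=8); st(); print(h)
if not h:
    h=manip.move_linear(cab(x,0,65),rate=20,force_limit=5); st(); print(h)
    if sensors.get_obs()["tool_pos"][2]<73:
        manip.grip(72); st()
        manip.move_linear(cab(x,0,190),rate=120)
        manip.movep(cab(x-60,-150,200),down(YAW)); manip.grip(0); st()
        ims=[cv2.resize(viewer.camera(n)[b:d,a:e,::-1],(400,400),interpolation=cv2.INTER_CUBIC) for n,a,b,e,d in(("top",270,165,370,265),("scene",250,120,370,240))]
        cv2.imwrite("pics/p2.png",np.hstack(ims))
E
```

```text
16.59 [573.3  -8.7  78.4] w 56.7 f 64.1 F [ 1.1 -0.6 -2.2]
False
17.11 [573.5  -8.7  68.1] w 56.9 f 64.9 F [0.9 0.5 5.2]
True
17.41 [572.1  -8.7  67.3] w 71.8 f 0.0 F [0.1 0.4 0.2]
19.95 [ 520.6 -161.5  200. ] w -0.1 f 0.0 F [-0.1  0.2  0.1]
```

View pics/p2.png

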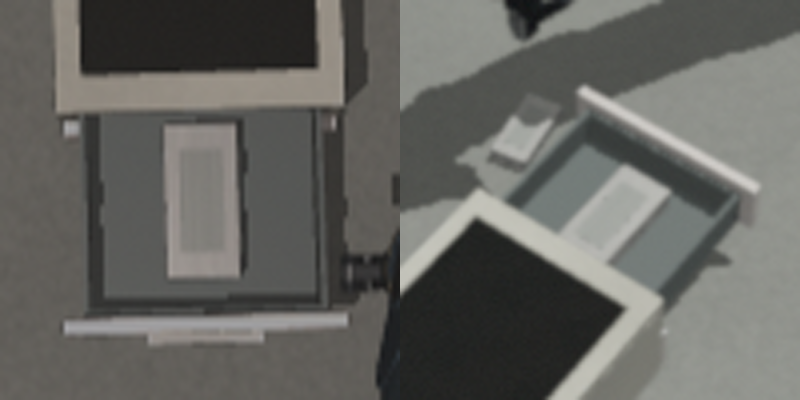

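The case lies flat mid-drawer, at about (203,200) in the top crop. Now I'll push the drawer shut with closed fingers, with a force limit.

```bash
python3 - <<'E'
from h import *
import cv2
R=down(YAW)
manip.movep(cab(-200,0,190),R)
print(manip.move_linear(cab(-200,0,92),rate=120,force_limit=8)); st()
print(manip.move_linear(cab(-60,0,92),rate=60,force_limit=20)); st()
print(manip.move_linear(cab(-8,0,92),rate=25,force_limit=18)); st()
manip.sleep(.3)
manip.move_linear(cab(-90,0,92),rate=100)
manip.movep(cab(-190,-150,200),R); st()
ims=[cv2.resize(viewer.camera(n)[b:d,a:e,::-1],(400,400),interpolation=cv2.INTER_CUBIC) for n,a,b,e,d in(("top",270,165,370,265),("scene",250,120,370,240))]
cv2.imwrite("pics/p3.png",np.hstack(ims))
E
```

```text
False
21.73 [439.6 -15.7  92.3] w 0.0 f 0.0 F [ 0.6  0.6 -0.1]
False
24.21 [579.   -8.6  92.1] w 0.1 f 0.3 F [-0.6  1.1 -0.4]
True
25.32 [601.2  -7.2  91.3] w -0.3 f 0.0 F [ 0.8 -0.5 -0. ]
27.13 [ 457.5 -163.5  199.5] w -0.2 f 0.0 F [-0.4  0.8  0.1]
```

View pics/p3.png

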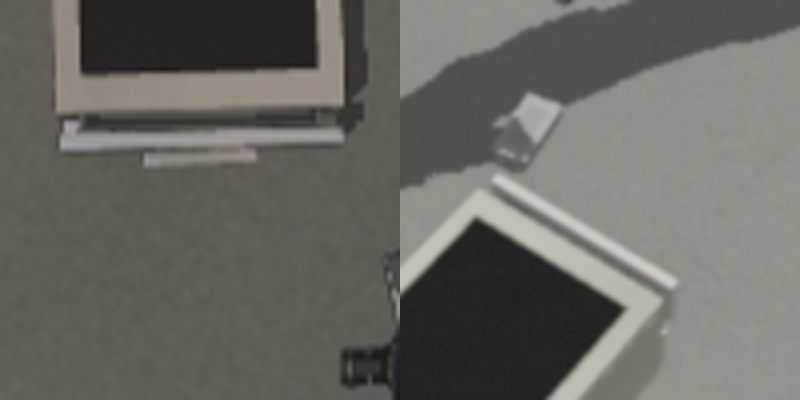

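The drawer stopped at the catch, with a gap of about 17 mm, when the 18 N limit tripped. I'll push again slowly with a higher limit.

```bash
python3 - <<'E'
from h import *
import cv2
R=down(YAW)
manip.movep(cab(-100,0,190),R)
manip.move_linear(cab(-100,0,92),rate=120,force_limit=8)
manip.move_linear(cab(-50,0,92),rate=60,force_limit=20); st()
print(manip.move_linear(cab(-18,0,92),rate=20,force_limit=35)); st()
manip.sleep(.3); st()
manip.move_linear(cab(-90,0,92),rate=100)
manip.movep(cab(-190,-150,200),R); st()
ims=[cv2.resize(viewer.camera(n)[b:d,a:e,::-1],(400,400),interpolation=cv2.INTER_CUBIC) for n,a,b,e,d in(("top",270,165,370,265),("scene",250,120,370,240))]
cv2.imwrite("pics/p4.png",np.hstack(ims))
E
```

```text
29.92 [588.5  -7.9  91.9] w 0.1 f 0.0 F [-1.1  1.   0.1]
False
31.67 [617.2  -6.4  91.6] w 0.4 f 7.6 F [-15.9   1.   10.5]
31.97 [617.2  -6.3  91.6] w -0.3 f 7.6 F [-14.6   1.2   9.6]
33.68 [ 457.5 -163.5  199.5] w -0.1 f 0.0 F [-0.8 -0.5  0.8]
```

View pics/p4.png

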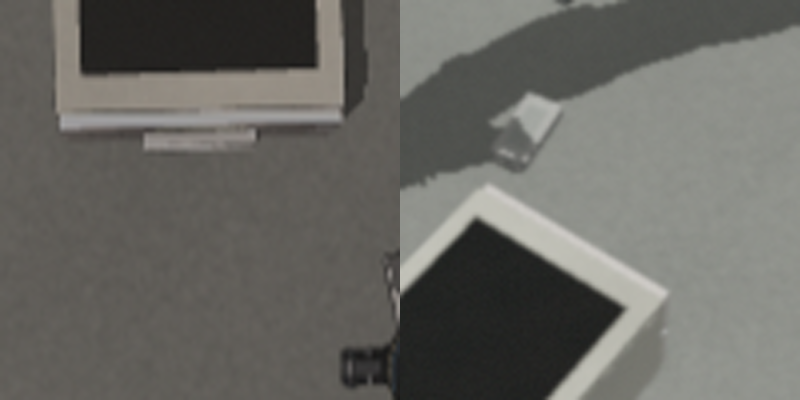

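The drawer is flush with the cabinet, with no gap, and it stayed there after the fingers withdrew. The arm is clear.

```bash
python3 -c "
from station import order;print(order.hand_in())"
```

```text
the job is handed in; nothing more can be done
None
```

The 120 x 58 mm instrument case was set down flat, lid up, in the upper drawer, and the drawer was pushed home past its catch (flush in the last picture, case not visible once shut); the arm never went near the tip box, rack or bottle. The job is handed in at about 34 s, no verdict shown.

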